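# Shut the sample slide into the bench reader and lock it with the cam

## Robot

A 6-joint arm with a two-finger parallel gripper is mounted at the origin on a cart in front of the work surface, level with it; the furniture and walls round the work are solid. World frame = base frame: x ahead of the robot, y to its left, z up, the work surface at z = 0. Lengths are in m, angles in degrees, forces in N, time in s.
With the tool pointing down it reaches from about 0.225 to 0.875 m from the base axis. Payload 3.4 kg.
Tool frame: the origin (TCP) lies on the centre line of the jaws, within the pads' length; the fingertips stand 19 mm ahead of it and the grasp point (between the pads) is the TCP; z points along the fingers, y is the line along which they close (so a half turn about z gives the same grasp; the last joint's range is limited). The gripper opens to 85 mm and grips with 20 to 120 N. Pads are 22 mm wide; open, the fingers measure 114 mm over their backs; the gripper's body (76 mm by 85 mm) begins 54 mm behind the grasp point. The pads swing forward as they close: fully open they stand 13 mm farther back than shut.
Start: joints at [-73.167, 15.808, 86.224, -0, 77.962, -6.933], TCP at [0.232, -0.526, 0.25] pointing down, gripper open.
Joint ranges: [-165.64, 165.64], [-43.16, 119.46], [12.63, 154.43], [-67.54, 247.53], [6.08, 155.33], [-154.97, 154.97]. Speed limits (degrees/s): [147.25, 147.25, 180, 180, 180, 180].

## Interface

Orientations are given as a 3x3 rotation matrix whose columns are the frame's x, y, z axes.
In Python, from workcell import readout, viewer, workorder, finder gives the robot as it stands. The module is installed in compiled form; this text tells all that it offers.
- The arm moves only by the shell command python3 -m inch 'ROWS' [FORCE]. ROWS is JSON, a list of rows, each an object of numbers: "x", "y", "z": the shift along the tool's x, y, z in m; "wx", "wy", "wz": the turn, a rotation vector about the tool's x, y, z in degrees; "hand": the gripper's target within -1 to 1 (shut at 1, half-way at 0, fully open at -1). In form: [{"x": .., "y": .., "z": .., "wx": .., "wy": .., "wz": .., "hand": ..}, ...]. A call has 1 to 12 rows; each row shifts and turns the commanded pose from where the row before left it, along the tool's axes as they then stand; what a row does not reach is not made up. A row lasts 1/8 s, in which the tool goes at most 62.5 mm and 10.7 degrees, less where a joint would pass 70% of its speed; a pose out of reach is approached as far as the arm can. A call is refused whole if a number of a shift passes 0.0625 or a number of a turn 10.7, either way. A call with a gripper value outside its range is refused whole. The fingers move at their own pace and stop on an object; FORCE is the grip in N (left out, the last holds). Time passes only in rows, so rows that do not move let the fingers close. It gives the time, the measured TCP pose, the force, the opening and the grip force at its end, in the units of the state.
- readout.observe(): the state, without advancing time (a new reading comes with each control period).
- viewer.capture(name): name is "side" or "top"; returns (picture, depth): 400x640x3 uint8, red, green, blue; 400x640 float32, m along the optical axis (not along the pixel's ray), 0 where there is no reading.
- viewer.get_calibration(name): a dict with "vfov" (degrees; the focal length in pixels is half the picture's height over the tangent of half this angle, whatever the lens; pixels are square), "cx", "cy" (the principal point, pixels), "world_from_camera" (4x4, takes a point from camera to world coordinates). Camera axes: x right, y up, looking along -z (the intrinsics and any distortion apply to the point x, -y, -z); pixel columns grow to the right and rows downward; lengths in m; the calibration is good to about 2 mm. A picture is of the moment at which its call begins. get_calibration takes no time and is no camera call.
- workorder.finish_job(): hands the job in; it is judged then, once.
Trained networks look in the newest picture that a camera, given by its name, has taken for a name from the list of things; names that differ only in an ending like _2 or _b are one class to them, and where a whole thing is asked for, a point or a joint stands for the part that bears it (a point fixed in the world has none). Each returns a list of dicts, best first, with "p" (0 to 1); they miss things now and then, are a little off and sometimes report something else, mostly with a low value. They report only what shows in the picture. A call takes as long as a camera call. They do not tell look-alikes from the thing itself.
- finder.spot_in(thing, camera): "xyz" ([x, y, z] in m, in world coordinates, good to about 4 mm: the middle of the surface that is visible of it).
- finder.outline_of(thing, camera): "region" (400x640 bool, what is visible of it).
The state is a dict: "time": time; "joint_positions": joint angles; "joint_velocities": joint speeds; "tau": joint torques, N m; "tcp_pos": TCP position; "eef_rot": TCP orientation; "wrist_force": force on the tool from outside, world axes, zero at the start; "ft_torque": the same for the moment, N m; "grip_width": finger opening in m; "gripper_force": force on a finger pad.
Only numpy, scipy, OpenCV 4.12 (cv2) and the standard library are available. Lean on these libraries where they do the work, as an engineer would, in place of code of your own. Each camera call takes 0.05 s, during which the arm holds its last target. There are 200 camera calls.

## Task

Load the vial into the bench reader by pushing with the fingertips only: swing the cam lever clockwise all the way to its stop so that the cam's flat low side faces the slide's roller, then push the slide by its rear plate fully home until the black closing plate shuts on the reading head. Then swing the cam lever all the way back to lock the slide in, and leave the lever alone. Do not touch or lift the vial on the slide, and do not disturb the things standing round the reader.

Things in the scene. Friction and masses are not known exactly. Their poses are not given: they have to be found in the camera images.
- reader: the bench reader, fixed on the worktop. Origin on the worktop under the slide's centre line; x is the way the slide is pushed (away from the robot, within 0.3 rad), y left, z up. Aluminium base plate x -125..130, y -46..104 mm, 10 mm high; grey and white measuring head x 20..126, y -39..39 mm, up to z 108 mm, with an open tunnel in its front for the vial. The cam stands left of the slide.
- slide (a joint): travel of the slide along the reader's +x, m: 0 = loading position, as at the start; 0.066 = fully home, its black closing plate against the head (hard stop). Friction about 1.5 N; it stays where it is left. Unless the cam is turned to its low side, the roller on the slide meets the cam's round edge after 2 mm and the slide is blocked.
- push_plate (a point): middle of the rear face (toward the robot) of the slide's upright aluminium push plate, 36 mm above the worktop; moves with the slide. Plate 44 mm wide (y), 8 mm thick, top edge at z 50 mm; the base plate under it is 10 mm high. A black closing plate 54 mm wide, up to z 92 mm, stands on the slide 50 mm ahead of it, the vial just ahead of that.
- cam (a joint): angle of cam and lever, rad, growing clockwise seen from above: 0 = locked, at its stop, lever toward the robot, 5 degrees to the right of the reader's -x; 2.27 = low point, at its other stop, lever 55 degrees to the left of the reader's +x, the cam's flat facing the slide. Starts between 0 and 0.5. Stays where it is left; turning it takes about 1 N at the knob.
- cam_pivot (a point): the cam's upright axis, at the cam plate's top face 36 mm above the worktop. The cam is a steel plate 10 mm thick, a 68 mm disc with one flat cut 16 mm from the axis; a steel hub 26 mm across stands on it up to z 65 mm.
- cam_knob (a point): centre of the black upright knob at the end of the cam lever, 70 mm from the pivot, 75 mm above the worktop; the knob is a cylinder 20 mm across from z 57 to 93 mm; the lever arm, 11 mm thick, runs from hub to knob at z 55 mm. Round the knob's swing nothing stands above z 50 mm except the closing plate and the head, both over 35 mm from the knob at every angle.
- sample_vial: screw-cap sample vial, 28 mm across, 58 mm high, standing loose and upright in the black nest on the slide, 16 mm deep; origin at the centre of its underside. It rides in with the slide.
- nest (a point): floor of the vial's nest on the slide, on the nest's axis, 23 mm above the worktop.
- next_vial_a: another screw-cap vial, 28 mm across, 58 mm high, standing loose on the worktop to the right of the reader: leave alone
- next_vial_b: a third such vial beside it, 28 mm across, 58 mm high: leave alone
- spare_cap: green screw cap, 53 mm across, 28 mm high, lying loose on the worktop at the near right: leave alone
- beaker: glass beaker, 78 mm across, 93 mm high, standing loose at the right: leave alone
- timer: white lab timer, 20 x 66 x 62 mm, standing loose to the left of the reader: leave alone
There are look-alikes about, which are no part of the job. Leave any blue or turquoise look-alike of the sample_vial alone.

How it is judged:
By the outcome, as a careful person would: the job done as asked, in the order asked, and still so for the second after the job is handed in, with the robot touching nothing.
It also fails if it takes over 64 s, if anything falls off the work surface, if the arm or the gripper's body presses on something with over 40 N, if the wrist force passes 120 N, or if a joint passes its speed limit or range.

## Working session

There is one attempt and no reset: what is moved stays moved. The work goes in short steps, Python scripts to look and compute and a shell command to move; the robot and the scene stay as the last step left them, time stands still between calls to the robot, and variables do not carry over. Pictures are saved under pics/ and viewed, at most 10 in all, crops included, and the job is handed in when it is done.

```bash
mkdir -p pics; python3 - <<'E'
from workcell import readout, viewer, finder
import cv2,numpy as np
s=readout.observe();print(s['time'],s['tcp_pos'],np.round(s['eef_rot'],3).tolist(),s['grip_width'])
for c in('top','side'):
    im,d=viewer.capture(c);cv2.imwrite(f'pics/{c}0.png',im[:,:,::-1])
    for t in('reader','push_plate','cam_pivot','cam_knob','sample_vial','nest'):
        print(c,t,[(np.round(r['xyz'],4).tolist(),round(r['p'],2)) for r in finder.spot_in(t,c)[:3]])
E
```

```text
0.0 [ 0.23159496 -0.52574537  0.24941352] [[0.915, 0.403, -0.001], [0.403, -0.915, 0.002], [0.0, -0.002, -1.0]] 0.08518926430924277
top reader [([0.5714, -0.0688, 0.023], 0.8)]
top push_plate [([0.4889, -0.0744, 0.0264], 0.86)]
top cam_pivot [([0.3567, -0.1888, 0.0294], 0.69), ([0.4858, -0.078, 0.0266], 0.56), ([0.5699, -0.0736, 0.0257], 0.55)]
top cam_knob [([0.5251, -0.0264, 0.0342], 0.7), ([0.5685, -0.0707, 0.0254], 0.44)]
top sample_vial [([0.612, -0.2449, 0.053], 0.68), ([0.3669, -0.1077, 0.0577], 0.47)]
top nest [([0.4872, -0.0795, 0.0263], 0.9)]
side reader [([0.5829, -0.109, 0.0418], 0.7), ([0.5023, -0.0195, 0.0585], 0.19)]
side push_plate [([0.4951, -0.0953, 0.0283], 0.85)]
side cam_pivot [([0.5747, -0.1079, 0.0451], 0.72)]
side cam_knob [([0.5063, -0.0152, 0.0571], 0.63), ([0.3589, -0.2066, 0.0277], 0.29)]
side sample_vial [([0.5273, -0.1003, 0.067], 0.82), ([0.3685, -0.1217, 0.0379], 0.78), ([0.6146, -0.2587, 0.037], 0.74)]
side nest [([0.6078, 0.2864, 0.043], 0.72), ([0.4977, -0.0948, 0.0291], 0.69)]
```

View pics/top0.png

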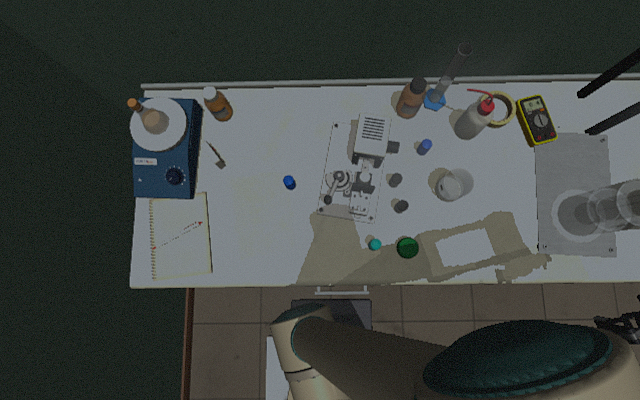

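View pics/side0.png

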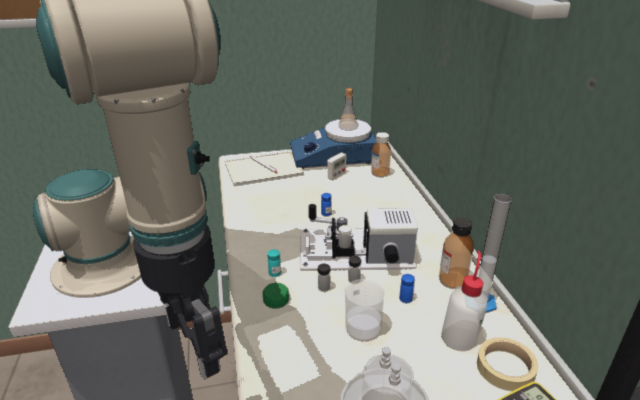

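```bash
cat > h.py <<'E'
from workcell import readout, viewer, finder
import cv2,numpy as np
def pts(c,d):
    k=viewer.get_calibration(c);f=200/np.tan(np.radians(k['vfov']/2))
    v,u=np.mgrid[:400,:640]
    P=np.stack([(u-k['cx'])/f*d,-(v-k['cy'])/f*d,-d,np.ones_like(d)],-1)
    return (P@np.array(k['world_from_camera']).T)[...,:3]
E
python3 - <<'E'
from h import *
for c,b in(('top',(100,235,300,420)),('side',(190,280,290,430))):
    print({k:np.round(v,3).tolist() for k,v in viewer.get_calibration(c).items()})
    im,d=viewer.capture(c);P=pts(c,d);np.save(c+'.npy',P)
    r0,r1,c0,c1=b
    cv2.imwrite(f'pics/{c}1.png',cv2.resize(im[r0:r1,c0:c1,::-1],None,fx=5 if c=='side' else 4.4,fy=5 if c=='side' else 4.4,interpolation=cv2.INTER_CUBIC))
    for t in('cam_knob','cam_pivot','push_plate','reader'):
        for o in finder.outline_of(t,c)[:1]:
            m=o['region'];vv,uu=np.where(m);print(c,t,round(o['p'],2),uu.min(),uu.max(),vv.min(),vv.max(),m.sum(),np.round(np.median(P[m],0),4))
P=np.load('top.npy');print('worktop z',np.round([P[150,270],P[260,270],P[100,300],P[200,500]],3).tolist())
print('side worktop',np.round(np.load('side.npy')[[230,240,290],[260,420,330]],3).tolist())
E
```

```text
{'vfov': 56.58, 'cx': 323.273, 'cy': 198.066, 'world_from_camera': [[-0.013, 0.984, -0.177, 0.319], [-1.0, -0.016, -0.017, -0.003], [-0.02, 0.177, 0.984, 0.958], [0.0, 0.0, 0.0, 1.0]]}
top cam_knob 0.77 324 352 170 204 563 [ 0.5243 -0.0219  0.0382]
top cam_pivot 0.61 317 399 113 223 5845 [ 0.569  -0.0683  0.0235]
top push_plate 0.62 343 374 172 216 747 [ 0.4891 -0.0756  0.0291]
top reader 0.82 318 399 113 222 5926 [ 0.5697 -0.0687  0.0229]
{'vfov': 43.884, 'cx': 321.344, 'cy': 204.37, 'world_from_camera': [[0.978, 0.111, -0.178, 0.293], [-0.21, 0.508, -0.835, -0.956], [-0.002, 0.854, 0.52, 0.689], [0.0, 0.0, 0.0, 1.0]]}
side cam_knob 0.56 309 347 205 235 314 [ 0.5021 -0.0134  0.062 ]
side cam_pivot 0.76 300 417 205 270 5693 [ 0.5795 -0.1124  0.0434]
side reader 0.85 299 417 204 270 5736 [ 0.5792 -0.1123  0.043 ]
worktop z [[0.626, 0.155, -0.0], [0.334, 0.151, 0.003], [0.768, 0.074, -0.002], [0.479, -0.444, 0.002]]
side worktop [[0.356, 0.06, 0.003], [0.726, -0.057, -0.002], [0.474, -0.189, 0.001]]
```

View pics/top1.png

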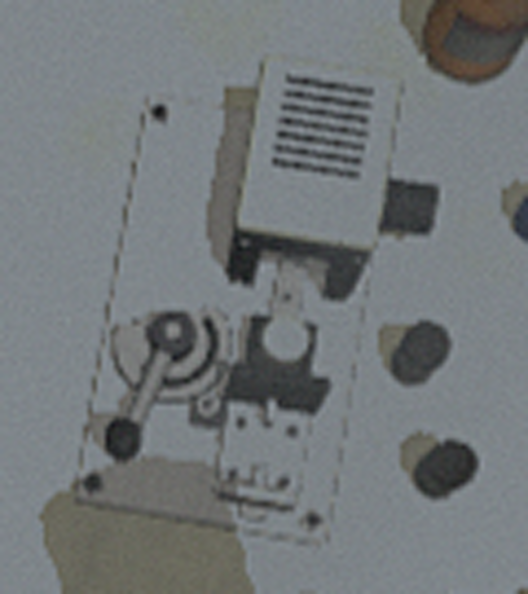

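View pics/side1.png

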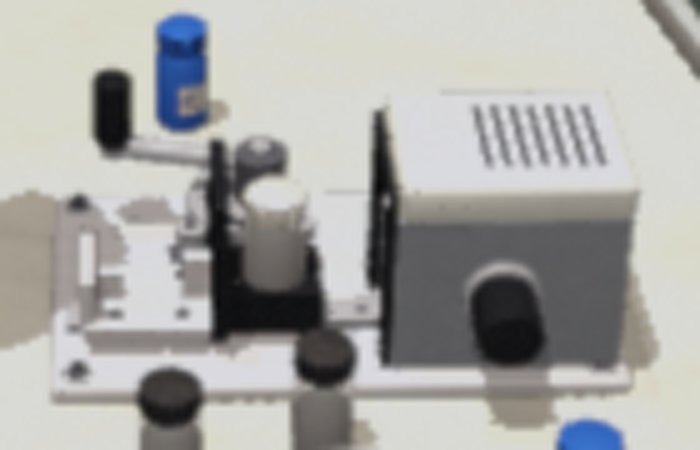

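```bash
cat >> h.py <<'E'
def ray(c,u,v,z):
    k=viewer.get_calibration(c);f=200/np.tan(np.radians(k['vfov']/2));T=np.array(k['world_from_camera'])
    d=T[:3,:3]@np.array([(u-k['cx'])/f,-(v-k['cy'])/f,-1]);o=T[:3,3]
    return o+d*(z-o[2])/d[2]
E
python3 - <<'E'
from h import *
t=lambda x,y,z:np.round(ray('top',300+x/4.4-.4,100+y/4.4-.4,z)*1000,1)
s=lambda x,y,z:np.round(ray('side',290+x/5-.4,190+y/5-.4,z)*1000,1)
print('TL',t(146,97,.01),'BL',t(78,499,.01),'BR',t(327,543,.01))
print('side BL',s(62,196,.01),'BR',s(53,395,.01),'FR',s(632,382,.01))
print('knob top',t(123,436,.093),s(112,76,.093)); print('hub',t(172,335,.065),s(261,148,.065))
print('plate top edge ends',t(219,496,.05),t(300,510,.05),'side plate',s(80,233,.05),s(95,285,.05))
P=np.load('top.npy')
a=np.load('side.npy')
for n,Q in(('t',P),('s',a)):
    m=(Q[...,2]>.08)&(Q[...,2]<.1)&(np.hypot(Q[...,0]-.49,Q[...,1]+.01)<.04);print(n,m.sum(),Q[m].mean(0) if m.any() else 0)
    m=(Q[...,2]>.1)&(Q[...,2]<.116)&(np.hypot(Q[...,0]-.63,Q[...,1]+.09)<.09);print('head top',m.sum(),cv2.minAreaRect((Q[m][:,:2]*1000).astype('f4')))
    m=(abs(Q[...,2]-.01)<.0035)&(abs(Q[...,0]-.57)<.16)&(abs(Q[...,1]+.06)<.12);print(n,cv2.minAreaRect((Q[m][:,:2]*1000).astype('f4')))
E
```

```text
TL [698.5 -14.7  10. ] BL [451.2  29.4  10. ] BR [ 423.2 -115.    10. ]
side BL [455.6  33.   10. ] BR [ 424.5 -117.5   10. ] FR [ 673.2 -162.6   10. ]
knob top [473.4   2.   93. ] [475.8   4.2  93. ]
hub [535.5 -26.2  65. ] [539.1 -28.   65. ]
plate top edge ends [446.1 -50.9  50. ] [437.5 -95.9  50. ] side plate [448.7 -56.1  50. ] [447.8 -96.1  50. ]
t 58 [0.47232671 0.0019484  0.09208315]
head top 1353 ((624.335205078125, -106.78961944580078), (78.03338623046875, 106.64309692382812), 79.05384826660156)
t ((556.5069580078125, -92.94801330566406), (205.9022674560547, 257.6272277832031), 79.1536636352539)
s 68 [ 0.47458541 -0.00262799  0.08909814]
head top 1061 ((625.524658203125, -109.2718505859375), (80.54713439941406, 105.74700164794922), 80.62483215332031)
s ((558.84912109375, -85.55390930175781), (196.68002319335938, 254.64825439453125), 78.42414855957031)
```

The pictures show the reader yawed about -10°. In the top view the knob is at about (328,199), the hub at (339,176) and the push plate at (359,214). The cam is at about 0.36 rad. I'll straddle the knob with half-open fingers and swing it from there.

```bash
python3 -m inch '[{"x":0.0395,"y":-0.035,"hand":0.05},{"x":0.0395,"y":-0.035,"hand":0.05},{"x":0.0395,"y":-0.035,"hand":0.05},{"x":0.0395,"y":-0.035,"hand":0.05},{"x":0.0395,"y":-0.035,"hand":0.05},{"x":0.0395,"y":-0.035,"hand":0.05},{"x":0.0395,"y":-0.035,"hand":0.05},{"x":0.0395,"y":-0.035,"hand":0.05},{"x":0.0395,"y":-0.035,"hand":0.05},{"x":0.0395,"y":-0.035,"hand":0.05},{"x":0.0395,"y":-0.035,"hand":0.05}]'
python3 -m inch '[{"wz":-10.5},{"wz":-10.5},{"wz":-10.5},{"wz":-10.5},{"wz":-10.5},{"wz":-10.5},{"wz":-10.5},{"wz":-10.5},{"wz":-10.5},{"wz":-10.5},{"wz":-10.5},{"wz":-10.5}]'
cat > st.py <<'E'
from h import *
import sys
s=readout.observe();R=np.array(s['eef_rot']);p=np.array(s['tcp_pos'])
yaw=np.degrees(np.arctan2(R[1,0],R[0,0]))
print('t',round(s['time'],2),'p',np.round(p*1000,1),'az',round(yaw,1),'F',np.round(s['wrist_force'],1),'w',round(s['grip_width'],4),'j6',round(s['joint_positions'][5],0),'zax',np.round(R[:,2],3))
if len(sys.argv)>3:
    t=np.array([float(a) for a in sys.argv[1:4]])
    print('tool shift mm to target',np.round(R.T@(t-p*1000),1))
E
python3 st.py 474.5 2 160
```

```text
t 1.2 p [ 231.7 -526.3  250.3] az 23.8 F [-0.6  0.2  0.4] w 0.0854 j6 -7.0 zax [ 0. -0. -1.]
tool shift mm to target [ 435.1 -385.6   90.3]invalid input
invalid input
```

```bash
python3 -m inch '[{"x":0.0395,"y":-0.035,"z":0,"wx":0,"wy":0,"wz":0,"hand":0.05},{"x":0.0395,"y":-0.035,"z":0,"wx":0,"wy":0,"wz":0,"hand":0.05},{"x":0.0395,"y":-0.035,"z":0,"wx":0,"wy":0,"wz":0,"hand":0.05},{"x":0.0395,"y":-0.035,"z":0,"wx":0,"wy":0,"wz":0,"hand":0.05},{"x":0.0395,"y":-0.035,"z":0,"wx":0,"wy":0,"wz":0,"hand":0.05},{"x":0.0395,"y":-0.035,"z":0,"wx":0,"wy":0,"wz":0,"hand":0.05},{"x":0.0395,"y":-0.035,"z":0,"wx":0,"wy":0,"wz":0,"hand":0.05},{"x":0.0395,"y":-0.035,"z":0,"wx":0,"wy":0,"wz":0,"hand":0.05},{"x":0.0395,"y":-0.035,"z":0,"wx":0,"wy":0,"wz":0,"hand":0.05},{"x":0.0395,"y":-0.035,"z":0,"wx":0,"wy":0,"wz":0,"hand":0.05},{"x":0.0395,"y":-0.035,"z":0,"wx":0,"wy":0,"wz":0,"hand":0.05}]'
python3 st.py 474.5 2 160
```

```text
time: 2.58
tcp_pos: [0.4749, 0.0028, 0.2506]
eef_rot: [[0.915, 0.403, 0.001], [0.403, -0.915, -0.0], [0.001, 0.001, -1.0]]
wrist_force: [0.2, -0.6, -0.3]
grip_width: 0.0407
gripper_force: 0.0
t 2.58 p [474.9   2.8 250.6] az 23.8 F [ 0.2 -0.6 -0.3] w 0.0407 j6 58.0 zax [ 0.001 -0.    -1.   ]
tool shift mm to target [-0.7  0.5 90.6]
```

```bash
python3 -m inch '[{"x":0,"y":0,"z":0,"wx":0,"wy":0,"wz":-10.5,"hand":0.05},{"x":0,"y":0,"z":0,"wx":0,"wy":0,"wz":-10.5,"hand":0.05},{"x":0,"y":0,"z":0,"wx":0,"wy":0,"wz":-10.5,"hand":0.05},{"x":0,"y":0,"z":0,"wx":0,"wy":0,"wz":-10.5,"hand":0.05},{"x":0,"y":0,"z":0,"wx":0,"wy":0,"wz":-10.5,"hand":0.05},{"x":0,"y":0,"z":0,"wx":0,"wy":0,"wz":-10.5,"hand":0.05},{"x":0,"y":0,"z":0,"wx":0,"wy":0,"wz":-10.5,"hand":0.05},{"x":0,"y":0,"z":0,"wx":0,"wy":0,"wz":-10.5,"hand":0.05},{"x":0,"y":0,"z":0,"wx":0,"wy":0,"wz":-10.5,"hand":0.05},{"x":0,"y":0,"z":0,"wx":0,"wy":0,"wz":-10.5,"hand":0.05},{"x":0,"y":0,"z":0,"wx":0,"wy":0,"wz":-10.5,"hand":0.05},{"x":0,"y":0,"z":0,"wx":0,"wy":0,"wz":-10.5,"hand":0.05}]' >/dev/null
python3 -m inch '[{"x":0,"y":0,"z":0.03,"wx":0,"wy":0,"wz":-4.5,"hand":0.05},{"x":0,"y":0,"z":0.03,"wx":0,"wy":0,"wz":0,"hand":0.05},{"x":0,"y":0,"z":0.03,"wx":0,"wy":0,"wz":0,"hand":0.05}]' >/dev/null
python3 st.py 474.5 2 84
python3 - <<'E'
from h import *
im,d=viewer.capture('side');cv2.imwrite('pics/s2.png',cv2.resize(im[120:280,260:440,::-1],None,fx=3.6,fy=3.6,interpolation=cv2.INTER_CUBIC))
E
```

```text
t 4.45 p [474.4   1.1 159.6] az 154.3 F [ 0.5 -0.5  0.4] w 0.0408 j6 -73.0 zax [ 0.001 -0.    -1.   ]
tool shift mm to target [ 0.3  0.8 75.6]
```

View pics/s2.png

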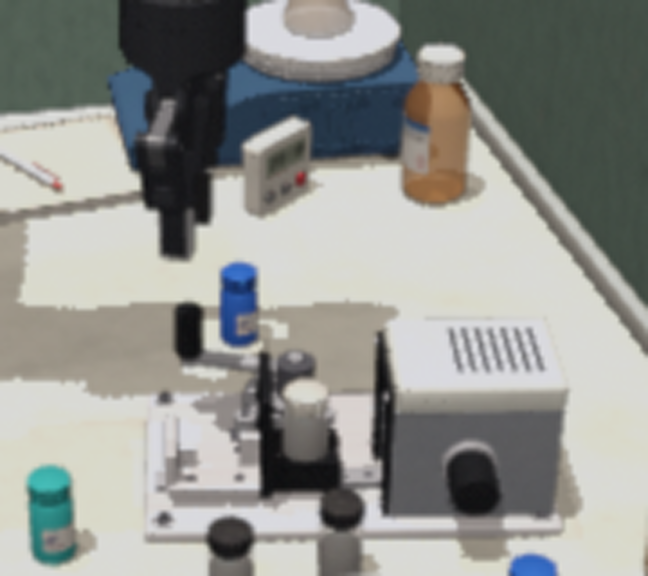

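The fingers are centred above the knob (crop 188,330), so I'll descend over it.

```bash
python3 -m inch '[{"x":0,"y":0.001,"z":0.03,"wx":0,"wy":0,"wz":0,"hand":0.05},{"x":0,"y":0,"z":0.025,"wx":0,"wy":0,"wz":0,"hand":0.05},{"x":0,"y":0,"z":0.02,"wx":0,"wy":0,"wz":0,"hand":0.05},{"x":0,"y":0,"z":0,"wx":0,"wy":0,"wz":0,"hand":0.05}]' >/dev/null
python3 st.py 474.5 2 84
```

```text
t 5.0 p [473.9   2.2  84.7] az 154.3 F [-0.1 -0.8  0.2] w 0.0408 j6 -72.0 zax [-0.003  0.    -1.   ]
tool shift mm to target [-0.7  0.1  0.7]
```

```bash
python3 -m inch '[{"x":-0.0003,"y":0.0061,"z":0,"wx":0,"wy":0,"wz":5,"hand":0.05},{"x":-0.0003,"y":0.0061,"z":0,"wx":0,"wy":0,"wz":5,"hand":0.05},{"x":-0.0011,"y":0.0122,"z":0,"wx":0,"wy":0,"wz":10,"hand":0.05},{"x":-0.0011,"y":0.0122,"z":0,"wx":0,"wy":0,"wz":10,"hand":0.05},{"x":-0.0011,"y":0.0122,"z":0,"wx":0,"wy":0,"wz":10,"hand":0.05},{"x":-0.0011,"y":0.0122,"z":0,"wx":0,"wy":0,"wz":10,"hand":0.05}]'
python3 - <<'E'
from h import *
s=readout.observe();p=np.array(s['tcp_pos'])*1000-[537.3,-27.1,0];print(np.hypot(*p[:2]),np.degrees(np.arctan2(p[1],p[0])))
E
```

```text
time: 5.75
tcp_pos: [0.5205, 0.0399, 0.0866]
eef_rot: [[-0.241, 0.971, -0.001], [0.971, 0.241, 0.0], [0.0, -0.001, -1.0]]
wrist_force: [-1.4, 0.1, 0.8]
grip_width: 0.0407
gripper_force: 0.9
69.09502385353495 104.0657729967991
```

```bash
python3 -m inch '[{"x":-0.0011,"y":0.0122,"z":0,"wx":0,"wy":0,"wz":10,"hand":0.05},{"x":-0.0011,"y":0.0122,"z":0,"wx":0,"wy":0,"wz":10,"hand":0.05},{"x":-0.0011,"y":0.0122,"z":0,"wx":0,"wy":0,"wz":10,"hand":0.05},{"x":-0.0011,"y":0.0122,"z":0,"wx":0,"wy":0,"wz":10,"hand":0.05},{"x":-0.0011,"y":0.0122,"z":0,"wx":0,"wy":0,"wz":10,"hand":0.05},{"x":-0.0003,"y":0.006,"z":0,"wx":0,"wy":0,"wz":5,"hand":0.05},{"x":0,"y":0.003,"z":0,"wx":0,"wy":0,"wz":2.5,"hand":0.05},{"x":0,"y":0.003,"z":0,"wx":0,"wy":0,"wz":2.5,"hand":0.05},{"x":0,"y":0,"z":0,"wx":0,"wy":0,"wz":0,"hand":0.05}]'
cat > ang.py <<'E'
from h import *
s=readout.observe();p=np.array(s['tcp_pos'])*1000-[537.3,-27.1,0];print(np.hypot(*p[:2]),np.degrees(np.arctan2(p[1],p[0])),np.round(s['wrist_force'],1),s['time'])
E
python3 ang.py
```

```text
time: 6.88
tcp_pos: [0.5891, 0.0205, 0.0866]
eef_rot: [[0.716, 0.698, 0.002], [0.698, -0.716, -0.0], [0.001, 0.001, -1.0]]
wrist_force: [-0.5, -0.1, -0.1]
grip_width: 0.0404
gripper_force: 0.1
70.33169424264564 42.59221721415187 [-0.5 -0.1 -0.1] 6.875
```

```bash
python3 -m inch '[{"x":0,"y":0.003,"z":0,"wx":0,"wy":0,"wz":2.5,"hand":0.05},{"x":0,"y":0.002,"z":0,"wx":0,"wy":0,"wz":1.6,"hand":0.05},{"x":0,"y":0.002,"z":0,"wx":0,"wy":0,"wz":1.6,"hand":0.05},{"x":0,"y":0,"z":0,"wx":0,"wy":0,"wz":0,"hand":0.05}]' >/dev/null;python3 ang.py
python3 -m inch '[{"x":0,"y":0.001,"z":0,"wx":0,"wy":0,"wz":0,"hand":0.05},{"x":0,"y":0.001,"z":0,"wx":0,"wy":0,"wz":0,"hand":0.05},{"x":0,"y":0,"z":0,"wx":0,"wy":0,"wz":0,"hand":0.05}]'>/dev/null;python3 ang.py
```

```text
70.12990645252195 37.04775946468198 [ 0.3  1.  -0.4] 7.375
70.18463023481097 35.64525198116471 [0.  0.4 0.4] 7.75
```

```bash
for i in 1 2 3; do python3 -m inch '[{"x":0,"y":0.0015,"z":0,"wx":0,"wy":0,"wz":0,"hand":0.05},{"x":0,"y":0,"z":0,"wx":0,"wy":0,"wz":0,"hand":0.05}]' >/dev/null;python3 ang.py; done
```

```text
70.13700469392688 34.92945768310796 [-0.9  4.3  0.8] 8.0
70.09817563162238 34.8222296462018 [-2.6  6.5  2.1] 8.25
70.09035856867308 34.733504971123686 [-3.5  9.5  3.4] 8.5
```

Force is rising with no further motion, so the lever is at its stop. I'll centre on the knob and rise.

```bash
python3 -m inch '[{"x":0,"y":-0.006,"z":0,"wx":0,"wy":0,"wz":0,"hand":0.05},{"x":0,"y":-0.006,"z":0,"wx":0,"wy":0,"wz":0,"hand":0.05},{"x":0,"y":0,"z":-0.02,"wx":0,"wy":0,"wz":0,"hand":0.05},{"x":0,"y":0,"z":-0.04,"wx":0,"wy":0,"wz":0,"hand":0.05},{"x":0,"y":0,"z":-0.04,"wx":0,"wy":0,"wz":0,"hand":1},{"x":0,"y":0,"z":0,"wx":0,"wy":0,"wz":0,"hand":1}]' >/dev/null;python3 st.py 401 -66 187
python3 - <<'E'
from h import *
im,d=viewer.capture('side');cv2.imwrite('pics/s3.png',cv2.resize(im[120:280,260:440,::-1],None,fx=3.6,fy=3.6,interpolation=cv2.INTER_CUBIC))
E
```

```text
t 9.25 p [592.  19. 189.] az 38.6 F [ 0.1 -0.1  0.1] w 0.0047 j6 47.0 zax [ 0.008 -0.002 -1.   ]
tool shift mm to target [-202.3  -52.6    0.6]
```

View pics/s3.png

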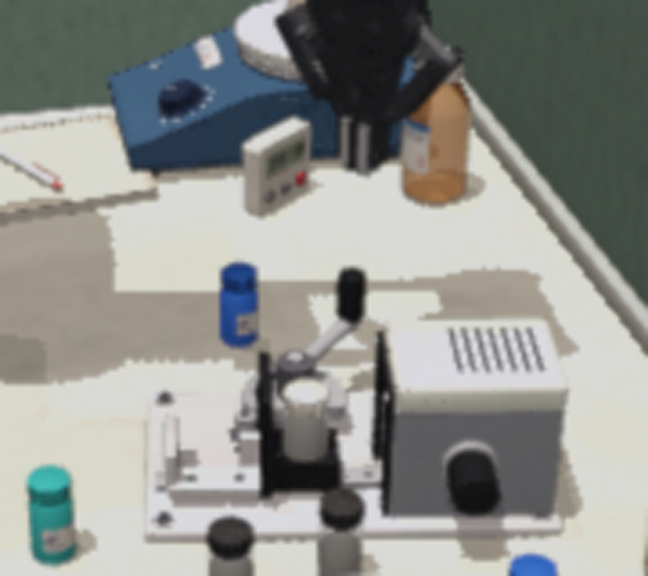

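The lever has swung over (knob at crop 350,295), and the blue vial and timer are undisturbed. Next I'll go behind the push plate with the fingers shut.

```bash
python3 -m inch '[{"x":-0.0505,"y":-0.0132,"z":0,"wx":0,"wy":0,"wz":0,"hand":1},{"x":-0.0505,"y":-0.0132,"z":0,"wx":0,"wy":0,"wz":0,"hand":1},{"x":-0.0505,"y":-0.0132,"z":0,"wx":0,"wy":0,"wz":0,"hand":1},{"x":-0.0505,"y":-0.0132,"z":0,"wx":0,"wy":0,"wz":0,"hand":1},{"x":0,"y":0,"z":0,"wx":0,"wy":0,"wz":9.8,"hand":1},{"x":0,"y":0,"z":0,"wx":0,"wy":0,"wz":9.8,"hand":1},{"x":0,"y":0,"z":0,"wx":0,"wy":0,"wz":9.8,"hand":1},{"x":0,"y":0,"z":0,"wx":0,"wy":0,"wz":9.8,"hand":1},{"x":0,"y":0,"z":0.03,"wx":0,"wy":0,"wz":9.8,"hand":1},{"x":0,"y":0,"z":0,"wx":0,"wy":0,"wz":0,"hand":1}]' >/dev/null;python3 st.py 402.5 -66.3 44
```

```text
t 10.55 p [396.  -64.3 152.8] az -10.3 F [-1.2  0.4  0.1] w 0.0002 j6 81.0 zax [-0.007  0.002 -1.   ]
tool shift mm to target [  7.6   0.9 108.7]
```

```bash
python3 -m inch '[{"x":0.004,"y":0.001,"z":0.04,"wx":0,"wy":0,"wz":0,"hand":1},{"x":0,"y":0,"z":0.04,"wx":0,"wy":0,"wz":0,"hand":1},{"x":0,"y":0,"z":0.029,"wx":0,"wy":0,"wz":0,"hand":1},{"x":0,"y":0,"z":0,"wx":0,"wy":0,"wz":0,"hand":1}]' >/dev/null;python3 st.py 432 -71.5 44
python3 -m inch '[{"x":0.01,"y":0,"z":0,"wx":0,"wy":0,"wz":0,"hand":1},{"x":0.007,"y":0,"z":0,"wx":0,"wy":0,"wz":0,"hand":1},{"x":0.005,"y":0,"z":0,"wx":0,"wy":0,"wz":0,"hand":1},{"x":0.005,"y":0,"z":0,"wx":0,"wy":0,"wz":0,"hand":1},{"x":0.005,"y":0,"z":0,"wx":0,"wy":0,"wz":0,"hand":1}]' >/dev/null;python3 st.py 496 -85 44
```

```text
t 11.05 p [400.8 -66.3  45. ] az -10.3 F [-0.2 -0.4 -0. ] w 0.0001 j6 81.0 zax [-0.005  0.001 -1.   ]
tool shift mm to target [31.6 -0.4  0.8]
t 11.68 p [434.  -72.5  46.4] az -10.4 F [-1.5  0.2  0.7] w -0.0002 j6 82.0 zax [-0. -0. -1.]
tool shift mm to target [63.2  1.1  2.4]
```

```bash
python3 -m inch '[{"x":0.003,"y":0,"z":0,"wx":0,"wy":0,"wz":0,"hand":1},{"x":0.004,"y":0,"z":0,"wx":0,"wy":0,"wz":0,"hand":1},{"x":0.005,"y":0,"z":0,"wx":0,"wy":0,"wz":0,"hand":1},{"x":0.005,"y":0,"z":0,"wx":0,"wy":0,"wz":0,"hand":1},{"x":0.005,"y":0,"z":0,"wx":0,"wy":0,"wz":0,"hand":1}]' >/dev/null;python3 st.py 
python3 -m inch '[{"x":0.005,"y":0,"z":0,"wx":0,"wy":0,"wz":0,"hand":1},{"x":0.005,"y":0,"z":0,"wx":0,"wy":0,"wz":0,"hand":1},{"x":0.005,"y":0,"z":0,"wx":0,"wy":0,"wz":0,"hand":1},{"x":0.005,"y":0,"z":0,"wx":0,"wy":0,"wz":0,"hand":1},{"x":0.005,"y":0,"z":0,"wx":0,"wy":0,"wz":0,"hand":1},{"x":0.004,"y":0,"z":0,"wx":0,"wy":0,"wz":0,"hand":1},{"x":0.003,"y":0,"z":0,"wx":0,"wy":0,"wz":0,"hand":1}]' >/dev/null;python3 st.py
```

```text
t 12.3 p [455.7 -76.6  46.1] az -10.4 F [-1.3 -0.5 -1.2] w 0.0005 j6 82.0 zax [-0. -0. -1.]
t 13.18 p [487.3 -82.4  46.3] az -10.4 F [-2.  -2.1 -0.8] w 0.0006 j6 83.0 zax [ 0. -0. -1.]
```

```bash
for i in 1 2 3; do python3 -m inch '[{"x":0.002,"y":0,"z":0,"wx":0,"wy":0,"wz":0,"hand":1},{"x":0.002,"y":0,"z":0,"wx":0,"wy":0,"wz":0,"hand":1},{"x":0,"y":0,"z":0,"wx":0,"wy":0,"wz":0,"hand":1}]' >/dev/null;python3 st.py; done
```

```text
t 13.55 p [491.4 -83.   46.4] az -10.4 F [-1.3 -0.7 -0.4] w 0.0 j6 83.0 zax [ 0.001 -0.    -1.   ]
t 13.93 p [495.4 -83.8  46.4] az -10.4 F [ 0.3 -0.2  0.7] w 0.0001 j6 83.0 zax [ 0.001 -0.    -1.   ]
t 14.3 p [498.4 -84.4  46.3] az -10.4 F [-2.   0.4  2.4] w 0.0003 j6 83.0 zax [-0.001  0.    -1.   ]
```

```bash
for i in 1 2 3; do python3 -m inch '[{"x":0.002,"y":0,"z":0,"wx":0,"wy":0,"wz":0,"hand":1},{"x":0,"y":0,"z":0,"wx":0,"wy":0,"wz":0,"hand":1}]' >/dev/null;python3 st.py; done
```

```text
t 14.55 p [498.5 -84.3  46.1] az -10.4 F [-7.   0.5  5.2] w 0.0002 j6 83.0 zax [-0.005  0.001 -1.   ]
t 14.8 p [498.6 -84.3  45.9] az -10.4 F [-10.    0.7   7.5] w 0.0002 j6 83.0 zax [-0.009  0.002 -1.   ]
t 15.05 p [498.6 -84.3  45.7] az -10.4 F [-13.5   1.    9.4] w 0.0 j6 83.0 zax [-0.013  0.002 -1.   ]
```

The slide stalls with the force building after about 66 mm, so it is home. I'll back off, rise and look.

```bash
python3 -m inch '[{"x":-0.006,"y":0,"z":0,"wx":0,"wy":0,"wz":0,"hand":1},{"x":-0.015,"y":0,"z":0,"wx":0,"wy":0,"wz":0,"hand":1},{"x":-0.015,"y":0,"z":0,"wx":0,"wy":0,"wz":0,"hand":1},{"x":0,"y":0,"z":-0.04,"wx":0,"wy":0,"wz":0,"hand":0.05},{"x":0,"y":0,"z":-0.05,"wx":0,"wy":0,"wz":0,"hand":0.05},{"x":0,"y":0,"z":-0.05,"wx":0,"wy":0,"wz":0,"hand":0.05},{"x":0,"y":0,"z":0,"wx":0,"wy":0,"wz":0,"hand":0.05}]' >/dev/null;python3 st.py 587.1 22 187
python3 - <<'E'
from h import *
im,d=viewer.capture('side');cv2.imwrite('pics/s4.png',cv2.resize(im[120:280,260:440,::-1],None,fx=3.6,fy=3.6,interpolation=cv2.INTER_CUBIC))
E
```

```text
t 15.93 p [471.6 -79.7 190.3] az -10.4 F [ 0.2  0.  -1. ] w 0.0408 j6 82.0 zax [ 0.01  -0.003 -1.   ]
tool shift mm to target [  95.1 -121.     4.1]
```

View pics/s4.png

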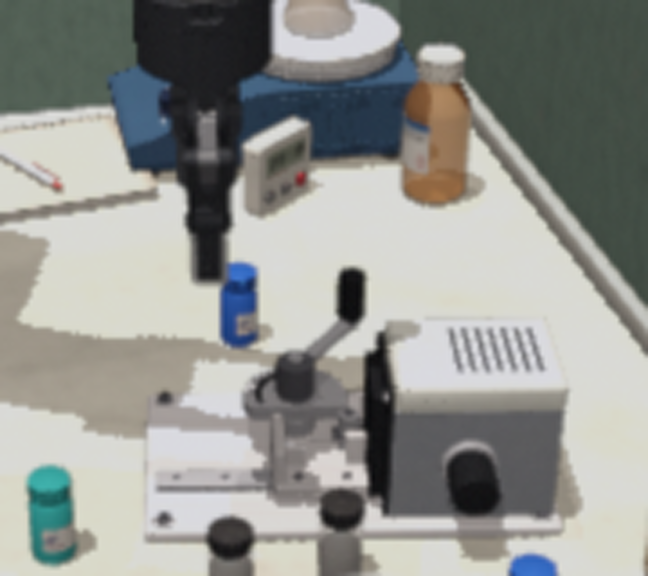

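The slide is home: the closing plate is against the head at crop (378,430). The lever has not moved, with the knob at (350,295). Now I'll swing the lever back.

```bash
python3 -m inch '[{"x":0.032,"y":-0.04,"z":0,"wx":0,"wy":0,"wz":0,"hand":0.05},{"x":0.032,"y":-0.04,"z":0,"wx":0,"wy":0,"wz":0,"hand":0.05},{"x":0.032,"y":-0.04,"z":0,"wx":0,"wy":0,"wz":0,"hand":0.05},{"x":0,"y":0,"z":0,"wx":0,"wy":0,"wz":-9.1,"hand":0.05},{"x":0,"y":0,"z":0,"wx":0,"wy":0,"wz":-9.1,"hand":0.05},{"x":0,"y":0,"z":0,"wx":0,"wy":0,"wz":-9.1,"hand":0.05},{"x":0,"y":0,"z":0,"wx":0,"wy":0,"wz":-9.1,"hand":0.05},{"x":0,"y":0,"z":0,"wx":0,"wy":0,"wz":-9.1,"hand":0.05},{"x":0,"y":0,"z":0,"wx":0,"wy":0,"wz":-9.1,"hand":0.05},{"x":0,"y":0,"z":0,"wx":0,"wy":0,"wz":0,"hand":0.05}]' >/dev/null;python3 st.py 588 21 86
```

```text
t 17.23 p [584.2  21.7 184.3] az 44.1 F [-0.1 -0.4 -0.5] w 0.041 j6 41.0 zax [-0.004  0.    -1.   ]
tool shift mm to target [ 2.5  3.4 98.3]
```

```bash
python3 -m inch '[{"x":0.0025,"y":0.0034,"z":0.035,"wx":0,"wy":0,"wz":0,"hand":0.05},{"x":0,"y":0,"z":0.03,"wx":0,"wy":0,"wz":0,"hand":0.05},{"x":0,"y":0,"z":0.02,"wx":0,"wy":0,"wz":0,"hand":0.05},{"x":0,"y":0,"z":0.012,"wx":0,"wy":0,"wz":0,"hand":0.05},{"x":0,"y":0,"z":0,"wx":0,"wy":0,"wz":0,"hand":0.05}]' >/dev/null;python3 st.py 588 21 86;python3 ang.py
```

```text
t 17.85 p [588.8  21.   88.1] az 44.1 F [ 0.3 -0.1 -0.4] w 0.0406 j6 41.0 zax [-0.002  0.    -1.   ]
tool shift mm to target [-0.5 -0.6  2.1]
70.40682474953071 43.03707975589526 [ 0.3 -0.1 -0.4] 17.85
```

```bash
python3 -m inch '[{"x":-0.0003,"y":-0.0061,"z":0.002,"wx":0,"wy":0,"wz":-5,"hand":0.05},{"x":-0.0003,"y":-0.0061,"z":0,"wx":0,"wy":0,"wz":-5,"hand":0.05},{"x":-0.0011,"y":-0.0122,"z":0,"wx":0,"wy":0,"wz":-10,"hand":0.05},{"x":-0.0011,"y":-0.0122,"z":0,"wx":0,"wy":0,"wz":-10,"hand":0.05},{"x":-0.0011,"y":-0.0122,"z":0,"wx":0,"wy":0,"wz":-10,"hand":0.05},{"x":-0.0011,"y":-0.0122,"z":0,"wx":0,"wy":0,"wz":-10,"hand":0.05},{"x":-0.0011,"y":-0.0122,"z":0,"wx":0,"wy":0,"wz":-10,"hand":0.05}]' >/dev/null;python3 st.py;python3 ang.py
```

```text
t 18.73 p [523.6  40.3  88.7] az 104.4 F [1.7 1.1 0.3] w 0.0404 j6 -18.0 zax [ 0.005  0.001 -1.   ]
68.8232081473578 101.52078142097803 [1.7 1.1 0.3] 18.725
```

```bash
python3 -m inch '[{"x":0.0,"y":-0.0122,"z":0.002,"wx":0,"wy":0,"wz":-10,"hand":0.05},{"x":-0.0011,"y":-0.0122,"z":0,"wx":0,"wy":0,"wz":-10,"hand":0.05},{"x":-0.0011,"y":-0.0122,"z":0,"wx":0,"wy":0,"wz":-10,"hand":0.05},{"x":-0.0011,"y":-0.0122,"z":0,"wx":0,"wy":0,"wz":-10,"hand":0.05},{"x":-0.0011,"y":-0.0122,"z":0,"wx":0,"wy":0,"wz":-10,"hand":0.05},{"x":-0.0011,"y":-0.0122,"z":0,"wx":0,"wy":0,"wz":-10,"hand":0.05},{"x":-0.0003,"y":-0.006,"z":0,"wx":0,"wy":0,"wz":-5,"hand":0.05},{"x":0,"y":-0.004,"z":0,"wx":0,"wy":0,"wz":-3,"hand":0.05},{"x":0,"y":-0.003,"z":0,"wx":0,"wy":0,"wz":-2.5,"hand":0.05},{"x":0,"y":0,"z":0,"wx":0,"wy":0,"wz":0,"hand":0.05}]' >/dev/null;python3 st.py;python3 ang.py
```

```text
t 19.98 p [469.6 -21.2  86.2] az 174.6 F [-0.3 -0.7 -0.1] w 0.0407 j6 -96.0 zax [ 0.002 -0.001 -1.   ]
67.93406907914672 174.9991698176811 [-0.3 -0.7 -0.1] 19.975
```

```bash
python3 -m inch '[{"x":0.002,"y":-0.003,"z":0,"wx":0,"wy":0,"wz":-2.5,"hand":0.05},{"x":0,"y":-0.003,"z":0,"wx":0,"wy":0,"wz":-2.5,"hand":0.05},{"x":0,"y":-0.002,"z":0,"wx":0,"wy":0,"wz":-1.5,"hand":0.05},{"x":0,"y":0,"z":0,"wx":0,"wy":0,"wz":0,"hand":0.05}]' >/dev/null;python3 ang.py
for i in 1 2 3 4; do python3 -m inch '[{"x":0,"y":-0.0015,"z":0,"wx":0,"wy":0,"wz":0,"hand":0.05},{"x":0,"y":0,"z":0,"wx":0,"wy":0,"wz":0,"hand":0.05}]' >/dev/null;python3 ang.py; done
```

```text
70.58313651522441 -178.57529254770844 [-0.4  0.3 -0. ] 20.475
70.94324251774027 -177.57466312334307 [-1.1  1.3  1.4] 20.725
71.00889375156505 -177.41160472746034 [0.3 5.5 0.8] 20.975
71.06295875524827 -177.27255536119813 [ 0.9 10.8  2.6] 21.225
71.11463399173438 -177.1581003947726 [ 0.6 15.4  3. ] 21.475
```

The lever is at its stop again. I'll centre, rise, move clear and check.

```bash
python3 -m inch '[{"x":0,"y":0.007,"z":0,"wx":0,"wy":0,"wz":0,"hand":0.05},{"x":0,"y":0.0065,"z":0,"wx":0,"wy":0,"wz":0,"hand":0.05},{"x":0,"y":0,"z":-0.02,"wx":0,"wy":0,"wz":0,"hand":0.05},{"x":0,"y":0,"z":-0.04,"wx":0,"wy":0,"wz":0,"hand":0.05},{"x":0,"y":0,"z":-0.05,"wx":0,"wy":0,"wz":0,"hand":0.05},{"x":0.04,"y":0,"z":-0.03,"wx":0,"wy":0,"wz":0,"hand":0.05},{"x":0.05,"y":0,"z":0,"wx":0,"wy":0,"wz":0,"hand":0.05},{"x":0,"y":0,"z":0,"wx":0,"wy":0,"wz":0,"hand":0.05}]' >/dev/null;python3 st.py
python3 - <<'E'
from h import *
im,d=viewer.capture('side');cv2.imwrite('pics/s5.png',cv2.resize(im[120:300,260:440,::-1],None,fx=3.3,fy=3.3,interpolation=cv2.INTER_CUBIC))
a=pts('side',d)
m=(a[...,2]>.08)&(a[...,2]<.1)&(np.hypot(a[...,0]-.468,a[...,1]+.02)<.03);k=a[m].mean(0)*1000;print(k,np.degrees(np.arctan2(k[1]+27.1,k[0]-537.3)))
E
```

```text
t 22.48 p [372.6 -22.9 225.3] az -178.9 F [ 0.6  0.8 -1. ] w 0.041 j6 -105.0 zax [-0.002 -0.001 -1.   ]
[469.00885316 -24.44925331  89.39103891] 177.77715853584002
```

View pics/s5.png

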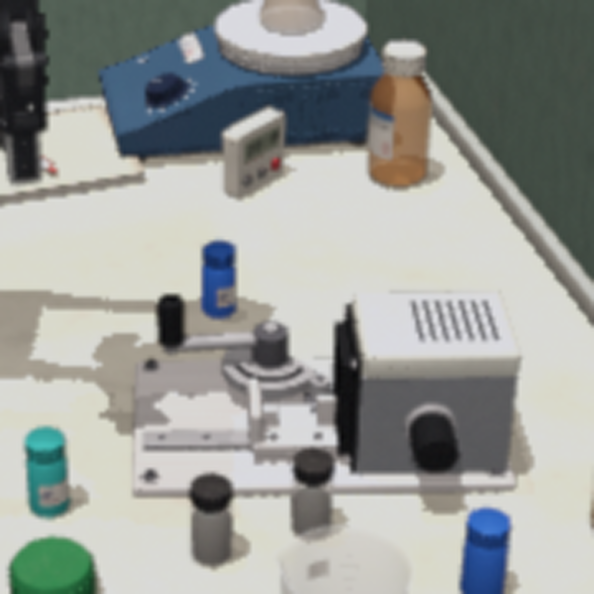

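The lever is locked toward the robot (knob at crop 170,320), the slide is home, the surroundings are untouched and the gripper is clear.

```bash
python3 -c "
from workcell import workorder;print(workorder.finish_job())"
```

```text
the job is handed in; nothing more can be done
None
```

The job is done and handed in at about 22.5 s: the slide is fully home with its closing plate against the head, the cam lever is back at its locked stop, the gripper is clear, and nothing standing round the reader looked disturbed in the final side picture.

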